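# Load a test coupon under the stage clip

### The job

Get the coupon with the blue end out of its tray bay by pressing down on its blue end until the bare end tips up, take it by the bare end, and lay it flat along the middle of the black rubber rest block and let go. Then take it again by its blue end and, with the stage's red-knobbed clip lifted, slide it bare end first beneath the clip, between the guides and up to the end stop of the sample stage, let go, and lower the clip until its foot lies on the coupon. Leave the other coupons in their bays, don't shift anything else on the bench, and don't let the blue coupon fall to the table.

Things in the scene. Friction and masses are not known exactly. Their poses are not given: they have to be found in the camera images.
- coupon: The coupon to load: flat aluminium plate 96 x 32 x 5 mm, about 45 g. Origin at the centre of its underside; x runs along its length from the blue-painted end (-x, the last 26 mm) to the bare end (+x), y across its 32 mm width, z up out of its top face.
- coupon_tab (a point): Point on the top face of the coupon in the middle of its blue end, 11 mm from that end.
- coupon_bare (a point): Point on the top face of the coupon near its bare end, 11 mm from that end.
- coupon_orange: An identical coupon with an orange end, in another bay of the tray: leave it.
- coupon_green: An identical coupon with a green end, in another bay of the tray: leave it.
- tray: Grey fixed tray, 116 x 148 mm, 30 mm high. Origin on the table, under the centre of the middle bay's coupon; x parallel to the coupons, towards their bare ends. Three bays side by side at y = -46, 0, 46 mm, each holding one coupon (any order), centred at x = 0, its underside 25 mm up.
- bay_rim (a point): Centre of the middle bay at rim height (30 mm); a flat coupon's top is flush with the rim. Each bay is 36 mm wide, with full-height walls on both sides and at the bare end (inner face at tray x = 51.5 mm), so fingers cannot enter beside the coupon. It is open at the coloured end, where the tray ends at x = -54 mm.
- bay_pivot (a point): Pivot of the middle bay's 22 mm wide black rocking floor, at tray (-18, 0, 22) mm, axis along tray y; all bays alike. Pressing the last 10 mm of the coloured end with 2 to 4 N tips floor and coupon to a stop at 0.40 rad, the bare end about 26 mm up. The stiff hinge stays as left. A 3 mm lip at the floor's coloured end keeps the coupon from sliding off.
- rest: Black rubber rest block fixed to the table, 100 mm (x) x 18 mm (y) x 16 mm high, origin at the centre of its underside. The coupon lies on top along it, overhanging 7 mm on each side, so that fingers can reach down past the coupon's edges.
- stage: Sample stage fixed to the table. Origin on the table under the seat point; x is the direction in which the coupon is slid in. Black platform with its top 50 mm above the table, spanning x -18 to 60 mm and y -24 to 50 mm, over a 10 mm high base plate (x -45 to 85, y -43 to 67 mm). Two guides (5 mm high, x 10 to 46 mm, inner faces at y = -18 and +18 mm) and an end stop (5 mm high, face at x = 50 mm).
- seat (a point): Point on the platform's top where the centre of the loaded coupon's underside belongs (stage axes): the bare end is then 2 mm short of the stop and the blue end overhangs the platform freely.
- clip (a joint): Clip angle in rad: 0 fully down, 0.6 the upper stop (it never opens wide enough to put the coupon in from above). Stiff hinge, stays where it is left; about 0.7 N at the knob moves it. On a seated coupon it rests at about 0.13.
- clip_hinge (a point): Centre of the clip's hinge, axis along stage x, at stage (26, 40, 59) mm. The clip is a 12 mm wide steel strip reaching from here 82 mm across the seat towards stage -y, with a rubber foot 40 mm from the hinge (12 x 10 mm, its underside 8.5 mm below the strip's middle plane) over the coupon's bare half.
- clip_knob (a point): Centre of the clip's red knob: a cylinder 12 mm in diameter and 16 mm long, its axis along stage x, at the strip's end 82 mm from the hinge, clear of the platform's -y edge. It can be pinched by its 16 mm length from above and swung about the hinge.
- wash_bottle: Bystander: white bottle, 54 mm in diameter, 150 mm high, origin at its base.
- jar: Bystander: amber jar, 48 mm in diameter, 60 mm high, origin at its base.
- weight: Bystander: brass weight, 36 mm in diameter, 50 mm high, origin at its base.
- vial: Bystander: small glass vial, 24 mm in diameter, 45 mm high, origin at its base.
- tweezers: Bystander: steel tweezers 120 mm long, 8 mm high, lying on the table, origin under the middle.
- mouse: Bystander: black computer mouse 110 x 60 x 30 mm, origin under the middle.
Mind the look-alikes: they are no part of the job. There is more than one size of the stage; the job needs the middle-sized.

How it is judged:
On the way, in this order (a step that is already met when the one before it is completed fails the run):
1. the blue-ended coupon is tipped up in its bay (bare end up by more than 0.25 rad, coupon centre still within 25 mm of its start) (angle between coupon's own z axis and vertical above 0.25 rad and distance of coupon from where it was at the start of the episode below 0.025 m and z of coupon_bare in the frame of tray above 0.035 m), for 0.2 s.
2. it lies flat on the rest block, centred within 20 mm and along it within 0.25 rad, let go (horizontal distance between coupon and rest below 0.02 m and angle between coupon's own z axis and vertical below 0.08 rad and height (world z) of coupon between 0.013 and 0.019 m and angle between the x axis of coupon and the x axis of rest, either way round below 0.25 rad and contact force between the fingers and coupon below 0.05 N and linear speed of coupon below 0.02 m/s), for 0.2 s.
3. it is in its seat on the stage, bare end inwards, with the clip still raised above 0.22 rad (x of coupon in the frame of seat between -0.006 and 0.005 m and y of coupon in the frame of seat between -0.004 and 0.004 m and z of coupon in the frame of seat between -0.003 and 0.004 m and angle between the x axis of coupon and the x axis of stage, either way round below 0.1 rad and x of coupon_bare in the frame of seat above 0.02 m and angle between coupon's own z axis and vertical below 0.06 rad and value of joint clip above 0.22 rad), for 0.2 s.
At the end, for the whole second after the job is handed in: The blue-ended coupon lies flat on the stage, bare end inwards, its centre within 5 mm (6 mm on the side away from the stop) along and 4 mm across of the seat point and within 0.1 rad of the stage's direction; the clip is lowered onto it (angle 0.06 to 0.19 rad); everything is still (x of coupon in the frame of seat between -0.006 and 0.005 m and y of coupon in the frame of seat between -0.004 and 0.004 m and z of coupon in the frame of seat between -0.003 and 0.004 m and angle between the x axis of coupon and the x axis of stage, either way round below 0.1 rad and x of coupon_bare in the frame of seat above 0.02 m and angle between coupon's own z axis and vertical below 0.06 rad and value of joint clip between 0.06 and 0.19 rad and linear speed of coupon below 0.01 m/s and velocity of joint clip below 0.05 rad/s and contact force between the fingers and stage below 0.05 N); the robot touches nothing.
It fails at once if the blue-ended coupon falls to the table (height (world z) of coupon below 0.01 m).
It fails at once if another coupon is shifted by more than 8 mm (distance of any of coupon_orange, coupon_green from where it was at the start of the episode above 0.008 m).
It fails at once if a bystander is shifted by more than 25 mm or tipped over (distance of any of wash_bottle, jar, weight, vial, tweezers, mouse from where it was at the start of the episode above 0.025 m or angle between any of wash_bottle, jar, weight, vial, tweezers, mouse's own z axis and vertical above 0.5 rad).
It also fails if it takes over 72 s, if anything falls off the work surface, if the arm or the gripper's body presses on something with over 40 N, if the wrist force passes 120 N, or if a joint passes its speed limit or range.

### The arm

A 6-joint arm with a two-finger parallel gripper is mounted at the origin on the work surface. World frame = base frame: x ahead of the robot, y to its left, z up, the work surface at z = 0. Lengths are in m, angles in rad, forces in N, time in s.
With the tool pointing down it reaches from about 0.275 to 0.725 m from the base axis. Payload 5.6 kg.
Tool frame: the origin (TCP) lies on the centre line of the jaws, within the pads' length; the fingertips stand 8 mm ahead of it and the grasp point (between the pads) lies 11 mm behind it; z points along the fingers, y is the line along which they close (so a half turn about z gives the same grasp; the last joint's range is limited). The gripper opens to 85 mm and grips with 20 to 120 N. Pads are 22 mm wide; open, the fingers measure 114 mm over their backs; the gripper's body (76 mm by 85 mm) begins 54 mm behind the grasp point. The pads swing forward as they close: fully open they stand 13 mm farther back than shut.
Start: joints at [-1.027, 0.255, 0.108, 0, -1.424, -0.285], TCP at [0.141, -0.532, 0.218] pointing down, gripper open.
Joint ranges: [-2.95, 2.95], [-1.21, 1.97], [-1.09, 1.5], [-2.87, 1.71], [-2.94, -0.07], [-3.05, 3.05]. Speed limits (rad/s): [2.57, 2.57, 3.14, 3.14, 3.14, 3.14].

### API

Orientations are given as [roll, pitch, yaw] about the fixed x, y, z axes, in that order (R = Rz(yaw) Ry(pitch) Rx(roll)).
In Python, from bench import readout, viewer, ticket gives the robot as it stands. The module is installed in compiled form; this text tells all that it offers.
- The arm moves only by the tool step_arm, never from a script. Its argument "series" is a list of rows, each a list of 3 entries, a list of its own where there are three numbers: the shift along the tool's x, y, z in mm, then the turn, a rotation vector about the tool's x, y, z in rad, then the finger opening in mm, from 0 to 85.4. A call has 1 to 20 rows; each row shifts and turns the commanded pose from where the row before left it, along the tool's axes as they then stand; what a row does not reach is not made up. A row lasts 1/8 s, in which the tool goes at most 62.5 mm and 10.7 degrees, less where a joint would pass 70% of its speed; a pose out of reach is approached as far as the arm can. A call is refused whole if a number of a shift passes 62.5 or a number of a turn 0.188, either way. A call with a gripper value outside its range is refused whole. The fingers move at their own pace and stop on an object; "newtons" is the grip in N (left out, the last holds). Time passes only in rows, so rows that do not move let the fingers close. It gives the time, the measured TCP pose, the force, the opening and the grip force at its end, in the units of the state.
- readout.read_state(): the state, without advancing time (a new reading comes with each control period).
- viewer.snapshot(name): name is "scene" or "top"; returns a dict with "image" (400x640x3 uint8, red, green, blue), "fov_y" (degrees; the focal length in pixels is half the picture's height over the tangent of half this angle, whatever the lens; pixels are square), "cx", "cy" (the principal point, pixels), "cam_to_world" (4x4, takes a point from camera to world coordinates). Camera axes: x right, y down, z forward; pixel columns grow to the right and rows downward; lengths in m; the calibration is good to about 2 mm. A picture is of the moment at which its call begins. There is no depth.
- ticket.close_job(): hands the job in; it is judged then, once.
The state is a dict: "time": time; "joint_positions": joint angles; "qd": joint speeds; "joint_efforts": joint torques, N m; "tool_pos": TCP position; "tool_rot": TCP orientation; "wrist_force": force on the tool from outside, world axes, zero at the start; "moment": the same for the moment, N m; "gripper_width": opening from 0.0 (shut) to 1.0 (fully open); "grip_force": force on a finger pad.
Only numpy, scipy, OpenCV 4.12 (cv2) and the standard library are available. Lean on these libraries where they do the work, as an engineer would, in place of code of your own. Each camera call takes 0.05 s, during which the arm holds its last target. There are 200 camera calls.

## Working session

There is one attempt and no reset: what is moved stays moved. The work goes in short steps, Python scripts to look and compute and a tool call to move; the robot and the scene stay as the last step left them, time stands still between calls to the robot, and variables do not carry over. Pictures are saved under pics/ and viewed, at most 10 in all, crops included, and the job is handed in when it is done.

Besides the shell and the picture viewer there is one more tool, called as name(argument=value, ...) on one line, values as JSON. step_arm: Moves the arm, as the interface text tells. Its arguments: {"type":"object","properties":{"series":{"type":"array","items":{"type":"array"}},"newtons":{"type":"number"}},"required":["series"]}

```bash
mkdir -p pics
python3 - <<'E'
from bench import readout, viewer
import cv2,numpy as np,pickle
print(readout.read_state())
for n in("scene","top"):
    s=viewer.snapshot(n); pickle.dump(s,open(n+".pkl","wb"))
    cv2.imwrite(f"pics/{n}0.png",s["image"][:,:,::-1]); print(n,s["fov_y"],s["cx"],s["cy"],np.round(s["cam_to_world"],4).tolist())
E
```

```text
{'time': 0.0, 'joint_positions': array([-1.02736292e+00,  2.55738639e-01,  1.06989482e-01, -4.69343959e-04,
       -1.42390525e+00, -2.84583475e-01]), 'qd': array([0.00052484, 0.00028928, 0.00048913, 0.00091545, 0.00010173,
       0.00113953]), 'joint_efforts': array([-2.06311393e-04, -3.86629379e+01,  2.37935865e+01,  5.36510959e+00,
       -6.09586219e-03, -2.28058400e-05]), 'tool_pos': array([ 0.1406898 , -0.53115292,  0.2168951 ]), 'tool_rot': array([ 3.13967898e+00, -7.61818587e-05, -2.88281177e+00]), 'wrist_force': array([ 0.14090655,  0.71241002, -0.40753283]), 'moment': array([-0.00208389,  0.01067955,  0.04906354]), 'grip_force': 0.0, 'gripper_width': 0.9982970740004788}
scene 42.92669284541895 321.7443035348627 198.8636895415736 [[0.8651, 0.2828, -0.4142, 1.0577], [0.5016, -0.4854, 0.7161, -1.0744], [0.0015, -0.8273, -0.5618, 0.8704], [0.0, 0.0, 0.0, 1.0]]
top 47.92102820069076 318.18710995277644 201.67339981051595 [[-0.0084, -0.9961, 0.0882, 0.38], [-0.9999, 0.0073, -0.0117, -0.0939], [0.0111, -0.0883, -0.996, 1.3531], [0.0, 0.0, 0.0, 1.0]]
```

View pics/top0.png

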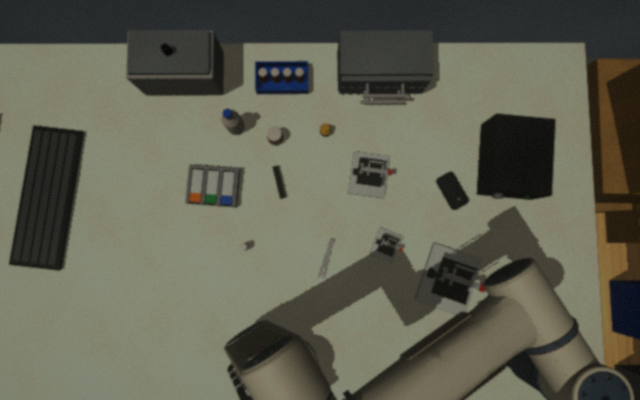

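View pics/scene0.png

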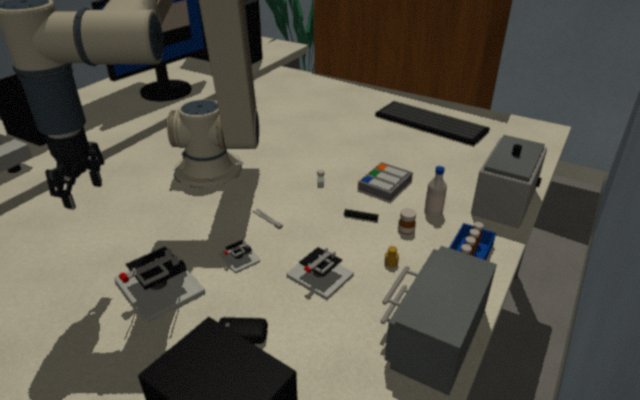

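```bash
cat > h.py <<'E'
import numpy as np,cv2,pickle
class Cam:
    def __init__(s,d):
        s.T=np.array(d["cam_to_world"]);s.f=200/np.tan(np.radians(d["fov_y"]/2));s.c=np.array([d["cx"],d["cy"]]);s.im=np.array(d["image"],float)
    def proj(s,P):
        q=(np.atleast_2d(P)-s.T[:3,3])@s.T[:3,:3]; return q[:,:2]/q[:,2:]*s.f+s.c
    def ray(s,uv,z):
        r=s.T[:3,:3]@np.append((np.array(uv)-s.c)/s.f,1); return s.T[:3,3]+r*(z-s.T[2,3])/r[2]
def grab(names=("top","scene"),n=4):
    from bench import viewer
    o={}
    for k in names:
        L=[viewer.snapshot(k) for _ in range(n)];d=dict(L[0]);d["image"]=np.mean([x["image"] for x in L],0);o[k]=Cam(d)
    return o
def montage(tiles,fn,w=266,h=300):
    # tiles: (cam,x0,y0,x1,y1)
    out=[]
    for c,x0,y0,x1,y1 in tiles:
        k=min(w/(x1-x0),h/(y1-y0));M=np.float32([[k,0,-k*(x0-.5)-.5],[0,k,-k*(y0-.5)-.5]])
        t=cv2.warpAffine(np.clip(c.im,0,255).astype(np.uint8)[:,:,::-1],M,(w,h),flags=cv2.INTER_CUBIC)
        t=np.clip(t*1.3,0,255).astype(np.uint8)
        for x in range(x0,x1,10):
            cv2.putText(t,str(x),(int(k*(x-x0)),8),0,.3,(0,0,255),1);cv2.line(t,(int(k*(x-x0)),10),(int(k*(x-x0)),14),(0,0,255))
        for y in range(y0,y1,10):
            cv2.putText(t,str(y),(0,int(k*(y-y0))+3),0,.3,(0,0,255),1)
        out.append(t)
    r=[np.hstack(out[i:i+3]) for i in range(0,len(out),3)]
    cv2.imwrite(fn,np.vstack(r))
E
python3 - <<'E'
from h import *
o=grab(n=5);pickle.dump(o,open("o0.pkl","wb"))
t,s=o["top"],o["scene"]
montage([(t,180,155,250,215),(t,340,145,405,205),(t,265,160,295,205),(s,350,155,420,205),(s,280,235,360,300),(s,335,200,390,230)],"pics/m1.png")
E
```

```text
(no output)
```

View pics/m1.png

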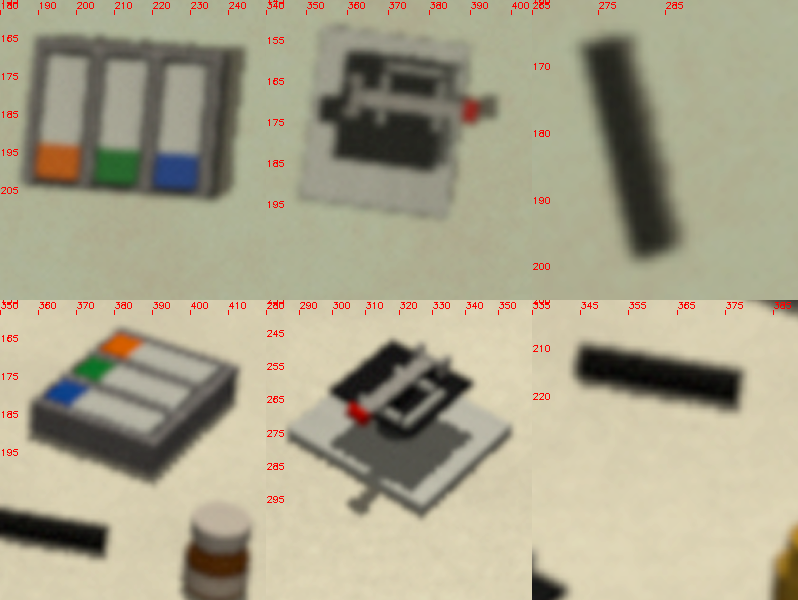

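```bash
cat > fit.py <<'E'
from h import *
from scipy.optimize import minimize
S=6
def tf(P,p):
    c,s=np.cos(p[2]),np.sin(p[2]);P=np.array(P,float)
    return np.c_[p[0]+c*P[:,0]-s*P[:,1],p[1]+s*P[:,0]+c*P[:,1],P[:,2]]
def box(x0,x1,y0,y1,z0,z1,ct,cs):
    v=lambda a,b,c:[(x0,x1)[a],(y0,y1)[b],(z0,z1)[c]]
    F=[([v(0,0,1),v(1,0,1),v(1,1,1),v(0,1,1)],ct)]
    F+=[([v(0,0,0),v(1,0,0),v(1,0,1),v(0,0,1)],cs),([v(1,0,0),v(1,1,0),v(1,1,1),v(1,0,1)],cs+1),([v(1,1,0),v(0,1,0),v(0,1,1),v(1,1,1)],cs+2),([v(0,1,0),v(0,0,0),v(0,0,1),v(0,1,1)],cs+3)]
    return F[1:]+F[:1]
def render(cam,faces,p,roi,scale=1):
    x0,y0,x1,y1=roi;L=np.zeros(((y1-y0)*S,(x1-x0)*S),np.int32)
    for P,c in faces:
        uv=cam.proj(tf(np.array(P)*scale,p))
        a=uv[:,0];b=uv[:,1]
        if np.sum(a*np.roll(b,-1)-np.roll(a,-1)*b)>0: continue
        q=((uv-[x0-.5,y0-.5])*S-.5)
        cv2.fillPoly(L,[np.round(q*16).astype(np.int32)],c,shift=4)
    return L
def cost(p,cam,faces,roi,ret=False):
    L=render(cam,faces(p) if callable(faces) else faces,p,roi);x0,y0,x1,y1=roi
    I=cam.im[y0:y1,x0:x1].reshape(-1,3);cols=[]
    for c in np.unique(L):
        m=cv2.GaussianBlur((L==c).astype(np.float32),(0,0),.6*S)
        cols.append(cv2.resize(m,(x1-x0,y1-y0),interpolation=cv2.INTER_AREA).ravel())
    A=np.array(cols).T;w=np.ones(len(A))
    for _ in range(3):
        X=np.linalg.lstsq(A*w[:,None],I*w[:,None],rcond=None)[0];r=np.abs(I-A@X).sum(1);w=1/np.sqrt(r+5)
    return r.mean()
def fit(p0,cams,st=None):
    # cams: list of (cam,faces,roi)
    f=lambda p:sum(cost(p,*c) for c in cams)
    st=[.012,.012,.1]+[.1]*(len(p0)-3) if st is None else st
    p=np.array(p0,float)
    for k in(1,.3):
        sim=np.vstack([p]+[p+np.eye(len(p))[i]*st[i]*k for i in range(len(p))])
        r=minimize(f,p,method="Nelder-Mead",options=dict(initial_simplex=sim,xatol=1e-4,fatol=1e-4,maxiter=200));p=r.x
    return p,r.fun
rest=box(-.05,.05,-.009,.009,0,.016,1,2)
def top(x0,x1,y0,y1,z,c): return ([[x0,y0,z],[x1,y0,z],[x1,y1,z],[x0,y1,z]],c)
tray=box(-.054,.062,-.074,.074,0,.03,1,2)
for y,c in((.046,10),(0,11),(-.046,12)):
    tray+=[top(-.054,.0515,y-.018,y+.018,.03,1),top(-.048,-.022,y-.016,y+.016,.03,c),top(-.022,.048,y-.016,y+.016,.03,20)]
def stage(p):
    a=p[3];F=box(-.045,.085,-.043,.067,0,.01,1,2)+box(-.018,.06,-.024,.05,.044,.05,30,30)
    F=[(P,30 if c>=30 else c) for P,c in F]
    for y0,y1 in((-.023,-.018),(.018,.023)):F+=[(P,40) for P,_ in box(.01,.046,y0,y1,.05,.055,40,40)]
    F+=[(P,40) for P,_ in box(.05,.055,-.018,.018,.05,.055,40,40)]
    r=lambda l,h=0:(.04-l*np.cos(a)-h*np.sin(a),.059+l*np.sin(a)+h*np.cos(a))
    q=lambda l0,l1,h,x0,x1,c:([[x0,*r(l1,h)],[x1,*r(l1,h)],[x1,*r(l0,h)],[x0,*r(l0,h)]],c)
    F+=[q(0,.076,.0,.02,.032,41),q(.076,.088,.003,.018,.034,50)]
    return F
E
cat > a.py <<'E'
from fit import *
o=pickle.load(open("o0.pkl","rb"));t,s=o["top"],o["scene"]
def guess(uv,z): return t.ray(uv,z)[:2]
for n,F,uv,z,rt,rs,p0 in(("rest",rest,(280,181),.016,(262,155,298,208),(335,200,386,231),[-.25]),
  ("tray",tray,(212,187),.03,(178,155,232,215),(348,155,422,208),[0.05]),
  ("stage",stage,(368,175),.05,(338,145,400,205),(280,238,358,305),[-.08,.4])):
    p=list(guess(uv,z))+p0
    for nm,cs in(("top",[(t,F,rt)]),("scene",[(s,F,rs)]),("both",[(t,F,rt),(s,F,rs)])):
        q,c=fit(p,cs);print(n,nm,np.round(q,4),round(c,2),"from",np.round(p,3) )
        p=list(q)
E
time python3 a.py
```

```text
rest top [0.5599 0.0069 0.2306] 8.17 from [ 0.561  0.004 -0.25 ]
rest scene [0.5615 0.0084 0.2231] 12.84 from [0.56  0.007 0.231]
rest both [0.5614 0.0078 0.2349] 21.53 from [0.562 0.008 0.223]
tray top [ 0.5444  0.2048 -0.0882] 10.59 from [0.543 0.204 0.05 ]
tray scene [ 0.5447  0.2059 -0.0907] 12.61 from [ 0.544  0.205 -0.088]
tray both [ 0.5449  0.2047 -0.0812] 23.95 from [ 0.545  0.206 -0.091]
stage top [ 0.5602 -0.2723 -0.1496  0.5826] 16.28 from [ 0.573 -0.256 -0.08   0.4  ]
stage scene [ 0.5609 -0.2714 -0.1482  0.7104] 36.1 from [ 0.56  -0.272 -0.15   0.583]
stage both [ 0.5602 -0.2722 -0.1367  0.0803] 46.43 from [ 0.561 -0.271 -0.148  0.71 ]
real	0m19.897s
user	0m36.328s
sys	0m1.939s
```

```bash
cat > knob.py <<'E'
from fit import *
def cen(c,roi):
    x0,y0,x1,y1=roi;I=c.im[y0:y1,x0:x1];w=np.clip(I[...,0]-np.maximum(I[...,1],I[...,2])-30,0,None)
    y,x=np.mgrid[y0:y1,x0:x1];return np.array([(w*x).sum(),(w*y).sum()])/w.sum()
def knob(o,p):
    t,s=o["top"],o["scene"];a=cen(t,(375,155,400,190));b=cen(s,(290,245,330,285))
    def res(P): return np.r_[t.proj(P)[0]-a,s.proj(P)[0]-b]
    from scipy.optimize import least_squares
    r=least_squares(res,[.58,-.31,.07]);d=r.x[:2]-p[:2];c,s_=np.cos(p[2]),np.sin(p[2])
    L=np.array([c*d[0]+s_*d[1],-s_*d[0]+c*d[1],r.x[2]]);return a,b,r.x,L,np.arctan2(L[2]-.059,.04-L[1]),np.abs(r.fun).max()
if __name__=="__main__":
    o=pickle.load(open("o0.pkl","rb"));print(*knob(o,[.5605,-.272,-.147]))
    t,s=o["top"],o["scene"]
    for a in np.arange(0,.65,.1):
        q,c=fit([.5605,-.272,-.147],[(t,lambda p:stage([*p[:3],a]),(338,145,400,205))]);q2,c2=fit([.5605,-.272,-.147],[(s,lambda p:stage([*p[:3],a]),(280,238,358,305))]);print(round(a,2),np.round(q,4),round(c,2),np.round(q2,4),round(c2,2))
E
python3 knob.py
```

```text
[389.50684411 171.66045627] [307.20858283 268.36202595] [ 0.57991944 -0.31622229  0.06503883] [ 0.02568729 -0.04090096  0.06503883] 0.0745065129822346 0.05485977282526733
0.0 [ 0.5603 -0.2725 -0.1482] 13.82 [ 0.5603 -0.2713 -0.1531] 32.98
0.1 [ 0.5604 -0.2724 -0.1427] 13.95 [ 0.5609 -0.272  -0.1449] 32.2
0.2 [ 0.5601 -0.2718 -0.1587] 14.26 [ 0.5611 -0.2717 -0.1496] 33.92
0.3 [ 0.56   -0.2722 -0.1559] 14.68 [ 0.5609 -0.2719 -0.1474] 35.18
0.4 [ 0.56   -0.2723 -0.1558] 15.21 [ 0.5611 -0.2717 -0.1488] 35.79
0.5 [ 0.5597 -0.2719 -0.1656] 15.77 [ 0.5613 -0.2717 -0.1471] 36.08
0.6 [ 0.5599 -0.2725 -0.1459] 16.39 [ 0.5608 -0.2718 -0.1484] 36.15
```

```bash
cat > plan.py <<'E'
import numpy as np
from scipy.linalg import logm,expm
from scipy.spatial.transform import Rotation as Ro
from bench import readout
ST=(.5606,-.2720,-.149);TR=(.5446,.205,-.086);RE=(.561,.0077,.230)
def w(fr,x,y,z):
    """mm in object frame -> world m"""
    c,s=np.cos(fr[2]),np.sin(fr[2]);x,y=x/1e3,y/1e3
    return np.array([fr[0]+c*x-s*y,fr[1]+s*x+c*y,z/1e3])
def down(yaw,tilt=0):
    """tool down; tilt about tool y"""
    return Ro.from_euler("xyz",[np.pi,0,yaw]).as_matrix()@Ro.from_rotvec([0,tilt,0]).as_matrix()
def T(p,R): 
    M=np.eye(4);M[:3,:3]=R;M[:3,3]=p;return M
def plan(*wps):
    """wps: (pos,R,n)"""
    s=readout.read_state();A=T(s["tool_pos"],Ro.from_euler("xyz",s["tool_rot"]).as_matrix())
    print("t",round(s["time"],2),"pos",np.round(s["tool_pos"],4),"rot",np.round(s["tool_rot"],3))
    for p,R,n in wps:
        R=A[:3,:3] if R is None else R
        B=T(p,R);E=expm(np.real(logm(np.linalg.inv(A)@B))/n);d=E[:3,3]*1e3;r=Ro.from_matrix(E[:3,:3]).as_rotvec()
        print(n,"x",np.round(d,1).tolist(),np.round(r,3).tolist());A=B
E
python3 - <<'E'
from plan import *
k=[.58,-.3167];R=down(-1.72)
plan((k+[.20],R,12),(k+[.054],R,4))
E
```

```text
t 0.6 pos [ 0.1408 -0.5317  0.2178] rot [ 3.142  0.    -2.883]
12 x [-40.7, -14.2, 1.5] [0.0, 0.0, -0.097]
4 x [-0.0, -0.0, 36.5] [0.0, -0.0, 0.0]
```

step_arm(series=[[[-40.7, -14.2, 1.5], [0, 0, -0.097], 40], [[-40.7, -14.2, 1.5], [0, 0, -0.097], 40], [[-40.7, -14.2, 1.5], [0, 0, -0.097], 40], [[-40.7, -14.2, 1.5], [0, 0, -0.097], 40], [[-40.7, -14.2, 1.5], [0, 0, -0.097], 40], [[-40.7, -14.2, 1.5], [0, 0, -0.097], 40], [[-40.7, -14.2, 1.5], [0, 0, -0.097], 40], [[-40.7, -14.2, 1.5], [0, 0, -0.097], 40], [[-40.7, -14.2, 1.5], [0, 0, -0.097], 40], [[-40.7, -14.2, 1.5], [0, 0, -0.097], 40], [[-40.7, -14.2, 1.5], [0, 0, -0.097], 40], [[-40.7, -14.2, 1.5], [0, 0, -0.097], 40], [[0, 0, 0], [0, 0, 0], 40]], newtons=20)

```text
time: 2.22
tool_pos: [0.5809, -0.3136, 0.1992]
tool_rot: [3.141, 0.001, -1.715]
wrist_force: [0.8, -0.2, 0.3]
gripper_width: 0.469
grip_force: 0.0
```

Run:
```python
from plan import *
k=[.58,-.3167];R=down(-1.72)
plan((k+[.08],R,3),(k+[.054],R,1))
```

```text
t 2.23 pos [ 0.5809 -0.3136  0.1992] rot [ 3.141e+00  1.000e-03 -1.715e+00]
3 x [1.1, 0.1, 39.7] [0.0, 0.0, 0.002]
1 x [0.0, -0.0, 26.0] [0.0, -0.0, 0.0]
```

step_arm(series=[[[0, 0, 39.7], [0, 0, 0], 40], [[0, 0, 39.7], [0, 0, 0], 40], [[0, 0, 39.7], [0, 0, 0], 40], [[0, 0, 0], [0, 0, 0], 40]])

```text
time: 2.72
tool_pos: [0.5767, -0.3159, 0.0773]
tool_rot: [3.134, 0.002, -1.72]
wrist_force: [-0.4, -0.2, 1.1]
gripper_width: 0.47
grip_force: 0.0
```

Run:
```python
from plan import *
k=[.58,-.3167];R=down(-1.72)
plan((k+[.054],R,1))
```

```text
t 2.73 pos [ 0.5767 -0.3159  0.0773] rot [ 3.134e+00  2.000e-03 -1.720e+00]
1 x [0.3, -3.6, 23.3] [0.007, 0.002, -0.0]
```

step_arm(series=[[[0, 0, 24], [0, 0, 0], 40], [[0, 0, 0], [0, 0, 0], 40], [[0, 0, 0], [0, 0, 0], 40]])

```text
time: 3.1
tool_pos: [0.5804, -0.317, 0.0589]
tool_rot: [-3.139, -0.001, -1.719]
wrist_force: [-0.2, 0.4, -0.1]
gripper_width: 0.466
grip_force: 0.0
```

Run:
```python
from plan import *
k=[.58,-.3167];R=down(-1.72)
plan((k+[.054],R,1))
```

```text
t 3.1 pos [ 0.5804 -0.317   0.0589] rot [-3.139e+00 -1.000e-03 -1.719e+00]
1 x [-0.3, 0.4, 4.9] [-0.003, -0.001, 0.001]
```

step_arm(series=[[[0, 0, 2], [0, 0, 0], 40], [[0, 0, 0], [0, 0, 0], 10], [[0, 0, 0], [0, 0, 0], 10], [[0, 0, 0], [0, 0, 0], 10], [[0, 0, 0], [0, 0, 0], 10]])

```text
time: 3.72
tool_pos: [0.5795, -0.3162, 0.0547]
tool_rot: [3.142, -0.0, -1.719]
wrist_force: [0.1, 0.9, -0.1]
gripper_width: 0.114
grip_force: 0.0
```

Run:
```python
from h import *
o=grab(n=2);pickle.dump(o,open("o1.pkl","wb"));t,s=o["top"],o["scene"]
montage([(t,340,140,420,210),(s,280,220,360,300)],"pics/m2.png",400,400)
```

```text
(no output)
```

View pics/m2.png

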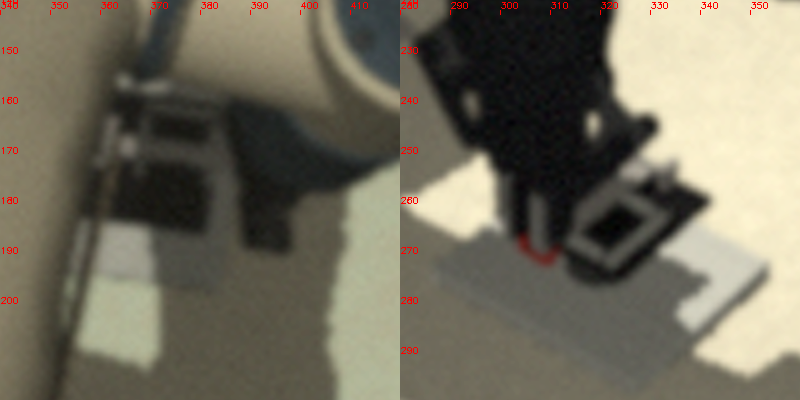

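Run:
```python
from h import *
o=pickle.load(open("o1.pkl","rb"));s=o["scene"]
print(s.proj([[.5795,-.3162,.0467],[.5795,-.3162,.0547],[.5795,-.3162,.0657],[.58,-.3167,.063],[.58,-.3167,.057]]))
I=s.im[255:280,290:325];m=(I[...,0]-np.maximum(I[...,1],I[...,2]))>25
ys,xs=np.nonzero(m);print(sorted(zip((ys+255).tolist(),(xs+290).tolist())))
from bench import readout;print(readout.read_state()["gripper_width"])
```

```text
[[307.12216831 274.1158048 ]
 [307.07229762 271.59069665]
 [307.00311195 268.08761096]
 [307.09062536 269.14762547]
 [307.12817519 271.05837928]]
[(267, 304), (267, 305), (268, 304), (268, 305), (269, 304), (269, 305), (270, 305), (270, 306), (270, 307), (270, 310), (271, 306), (271, 307), (271, 308), (271, 309), (271, 310), (272, 308), (272, 309), (272, 310)]
0.11442976499607581
```

Run:
```python
from h import *
from fit import *
o=pickle.load(open("o1.pkl","rb"));s=o["scene"]
s.im=np.clip(s.im*1.8,0,255)
montage([(s,285,235,325,285),(s,285,235,325,285)],"pics/m3.png",400,500)
m=cv2.imread("pics/m3.png");k=10
def pr(P):return (((s.proj(P)[0]-[284.5,234.5])*k-.5)+[400,0]).astype(int)
c,sn=np.cos(-1.72),np.sin(-1.72);tx=np.array([c,sn,0]);ty=np.array([sn,-c,0])
P=np.array([.5795,-.3162,.0467])
for sg in(-1,1):
    q=[P+sg*ty*.005+tx*a for a in(-.011,.011)];q=[q[0],q[1],q[1]+[0,0,.03],q[0]+[0,0,.03]]
    cv2.polylines(m,[np.array([pr(x) for x in q])],True,(0,255,255),1)
p=(.5606,-.272,-.149)
for a,col in((0,(255,0,0)),(.07,(0,255,0))):
    y=.04-.082*np.cos(a);z=.059+.082*np.sin(a)
    for x in(.018,.034):
        th=np.linspace(0,6.28,24);q=tf(np.c_[np.full(24,x),y+.006*np.cos(th),z+.006*np.sin(th)],p);cv2.polylines(m,[np.array([pr(v) for v in q])],True,col,1)
cv2.imwrite("pics/m3.png",m)
```

```text
(no output)
```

View pics/m3.png

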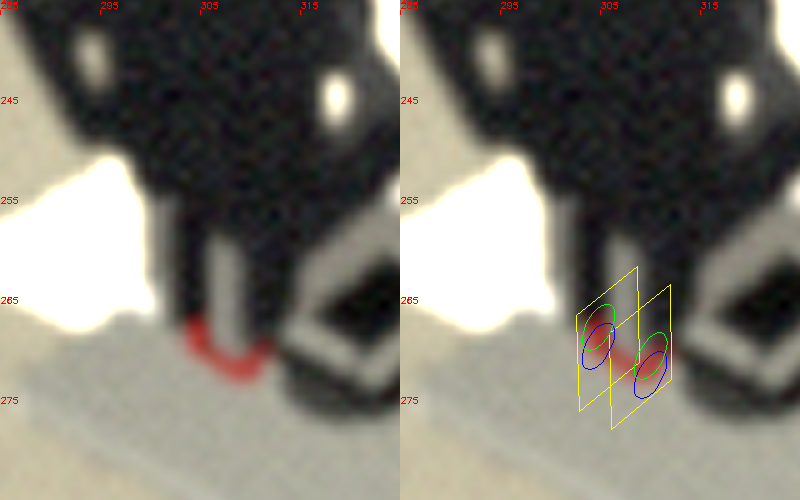

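step_arm(series=[[[0, 0, -6], [0, 0, 0], 40], [[0, 0, 0], [0, 0, 0], 40], [[0, 0, 12], [0, 0, 0], 40], [[0, 0, 10], [0, 0, 0], 40], [[0, 0, 0], [0, 0, 0], 10], [[0, 0, 0], [0, 0, 0], 10], [[0, 0, 0], [0, 0, 0], 10], [[0, 0, 0], [0, 0, 0], 10]])

```text
time: 4.92
tool_pos: [0.5804, -0.3162, 0.0391]
tool_rot: [-3.14, -0.0, -1.719]
wrist_force: [4.6, 1.0, -1.9]
gripper_width: 0.183
grip_force: 23.1
```

step_arm(series=[[[-0.4, 0, -4.7], [0, 0, 0], 10], [[-0.7, 0, -4.7], [0, 0, 0], 10], [[-1, 0, -4.6], [0, 0, 0], 10], [[-1.2, 0, -4.6], [0, 0, 0], 10], [[-1.5, 0, -4.5], [0, 0, 0], 10], [[-1.7, 0, -4.4], [0, 0, 0], 10], [[-2, 0, -4.3], [0, 0, 0], 10], [[-2.2, 0, -4.1], [0, 0, 0], 10], [[0, 0, 0], [0, 0, 0], 10], [[0, 0, 0], [0, 0, 0], 30], [[0, 0, 0], [0, 0, 0], 40], [[0, 0, -30], [0, 0, 0], 40], [[0, 0, -50], [0, 0, 0], 40], [[0, 0, -20], [0, 0, 0], 20]])

```text
time: 6.68
tool_pos: [0.5814, -0.3065, 0.1782]
tool_rot: [-3.138, -0.002, -1.719]
wrist_force: [-0.2, -0.4, 0.6]
gripper_width: 0.271
grip_force: 0.0
```

Run:
```python
from plan import *
# press: yaw so tool y || tray y : tool y dir=yaw-90deg = -.086+/-90 -> yaw=-.086+pi or -.086
for yaw in(-.086-np.pi,-.086):
    R=down(yaw);plan((w(TR,-51,-46,120),R,12))
    print(w(TR,-51,-46,60))
print(np.round(readout.read_state()["joint_positions"],3))
```

```text
t 6.67 pos [ 0.5814 -0.3065  0.1782] rot [-3.138e+00 -2.000e-03 -1.719e+00]
12 x [-22.5, 37.7, 4.8] [-0.0, 0.0, 0.126]
[0.48983736 0.1635506  0.06      ]
t 6.67 pos [ 0.5814 -0.3065  0.1782] rot [-3.138e+00 -2.000e-03 -1.719e+00]
12 x [-41.0, -17.7, 4.8] [-0.0, -0.0, -0.136]
[0.48983736 0.1635506  0.06      ]
[-2.470e-01  4.800e-01  3.390e-01  1.000e-03 -1.426e+00  9.900e-02]
```

Run:
```python
from plan import *
R0=down(-1.719);R=down(-.086)
plan(([.5814,-.3065,.2182],R0,1),(w(TR,-51,-46,200),R,12),(w(TR,-51,-46,60),R,3))
```

```text
t 6.67 pos [ 0.5814 -0.3065  0.1782] rot [-3.138e+00 -2.000e-03 -1.719e+00]
1 x [0.0, -0.2, -40.0] [-0.004, -0.002, -0.0]
12 x [-41.0, -17.7, 1.5] [0.0, 0.0, -0.136]
3 x [-0.0, -0.0, 46.7] [0.0, 0.0, 0.0]
```

step_arm(series=[[[0, 0, -40], [0, 0, 0], 0], [[-41, -17.7, 1.5], [0, 0, -0.136], 0], [[-41, -17.7, 1.5], [0, 0, -0.136], 0], [[-41, -17.7, 1.5], [0, 0, -0.136], 0], [[-41, -17.7, 1.5], [0, 0, -0.136], 0], [[-41, -17.7, 1.5], [0, 0, -0.136], 0], [[-41, -17.7, 1.5], [0, 0, -0.136], 0], [[-41, -17.7, 1.5], [0, 0, -0.136], 0], [[-41, -17.7, 1.5], [0, 0, -0.136], 0], [[-41, -17.7, 1.5], [0, 0, -0.136], 0], [[-41, -17.7, 1.5], [0, 0, -0.136], 0], [[-41, -17.7, 1.5], [0, 0, -0.136], 0], [[-41, -17.7, 1.5], [0, 0, -0.136], 0], [[0, 0, 46], [0, 0, 0], 0], [[0, 0, 46], [0, 0, 0], 0], [[0, 0, 46], [0, 0, 0], 0], [[0, 0, 0], [0, 0, 0], 0], [[0, 0, 0], [0, 0, 0], 0], [[0, 0, 0], [0, 0, 0], 0]])

```text
time: 9.05
tool_pos: [0.4909, 0.165, 0.0608]
tool_rot: [-3.139, -0.003, -0.087]
wrist_force: [-1.1, 0.6, 1.1]
gripper_width: -0.0
grip_force: 0.0
```

Run:
```python
from plan import *
R=down(-.086)
plan((w(TR,-51,-46,45),R,1))
from h import *
from knob import cen
o=grab(n=2);pickle.dump(o,open("o2.pkl","wb"));t,s=o["top"],o["scene"]
montage([(t,170,140,250,220),(s,345,100,425,200),(s,285,235,355,305)],"pics/m4.png",266,330)
```

```text
t 9.05 pos [0.4909 0.165  0.0608] rot [-3.139e+00 -3.000e-03 -8.700e-02]
1 x [-1.0, 1.5, 15.8] [-0.002, -0.003, -0.001]
```

View pics/m4.png

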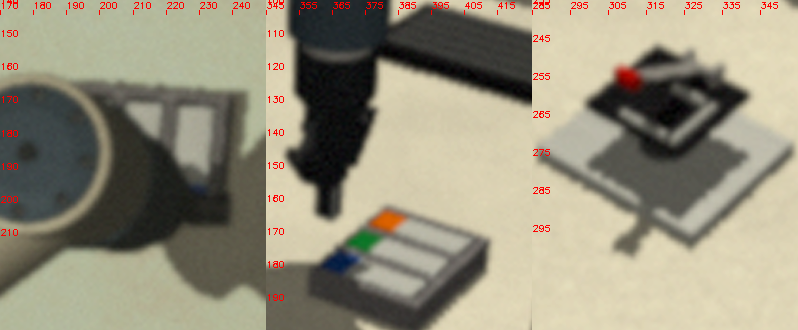

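Run:
```python
from h import *
o=pickle.load(open("o2.pkl","rb"));s=o["scene"]
for z in(.04,.05,.06,.07,.08,.09):print(z,s.proj([[.491,.165,z]]).round(1), s.proj([[.502,.165,z]]).round(1))
```

```text
0.04 [[363.4 174.9]] [[366.6 175.8]]
0.05 [[363.6 172.1]] [[366.8 173. ]]
0.06 [[363.7 169.3]] [[366.9 170.3]]
0.07 [[363.9 166.6]] [[367.1 167.5]]
0.08 [[364.  163.8]] [[367.3 164.7]]
0.09 [[364.2 160.9]] [[367.4 161.8]]
```

step_arm(series=[[[-0.8, 1.2, 20], [0, 0, 0], 0], [[0, 0, 15], [0, 0, 0], 0], [[0, 0, 0], [0, 0, 0], 0], [[0, 0, 2], [0, 0, 0], 0], [[0, 0, 0], [0, 0, 0], 0]])

```text
time: 9.88
tool_pos: [0.4889, 0.1634, 0.022]
tool_rot: [-3.141, -0.001, -0.087]
wrist_force: [-0.6, 0.2, 0.1]
gripper_width: -0.001
grip_force: 0.0
```

step_arm(series=[[[0, 0, 2], [0, 0, 0], 0], [[0, 0, 0], [0, 0, 0], 0], [[0, 0, 2], [0, 0, 0], 0], [[0, 0, 0], [0, 0, 0], 0]])

```text
time: 10.38
tool_pos: [0.4884, 0.1631, 0.0174]
tool_rot: [3.141, 0.0, -0.087]
wrist_force: [-0.5, 0.3, -0.5]
gripper_width: -0.001
grip_force: 0.0
```

step_arm(series=[[[0, 0, 2], [0, 0, 0], 0], [[0, 0, 0], [0, 0, 0], 0], [[0, 0, 2], [0, 0, 0], 0], [[0, 0, 0], [0, 0, 0], 0]])

```text
time: 10.88
tool_pos: [0.4884, 0.1631, 0.0134]
tool_rot: [3.142, 0.0, -0.087]
wrist_force: [-1.3, 1.1, -0.1]
gripper_width: -0.002
grip_force: 0.3
```

step_arm(series=[[[0, 0, 2], [0, 0, 0], 0], [[0, 0, 0], [0, 0, 0], 0], [[0, 0, 2], [0, 0, 0], 0], [[0, 0, 0], [0, 0, 0], 0]])

```text
time: 11.38
tool_pos: [0.4885, 0.1631, 0.0094]
tool_rot: [3.141, 0.0, -0.087]
wrist_force: [0.2, -0.1, -0.1]
gripper_width: 0.0
grip_force: 0.3
```

Run:
```python
from h import *
o=grab(n=3);pickle.dump(o,open("o3.pkl","wb"));t,s=o["top"],o["scene"]
s.im=s.im*1.3
montage([(s,345,140,425,200),(s,350,150,385,195)],"pics/m5.png",400,450)
```

```text
(no output)
```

View pics/m5.png

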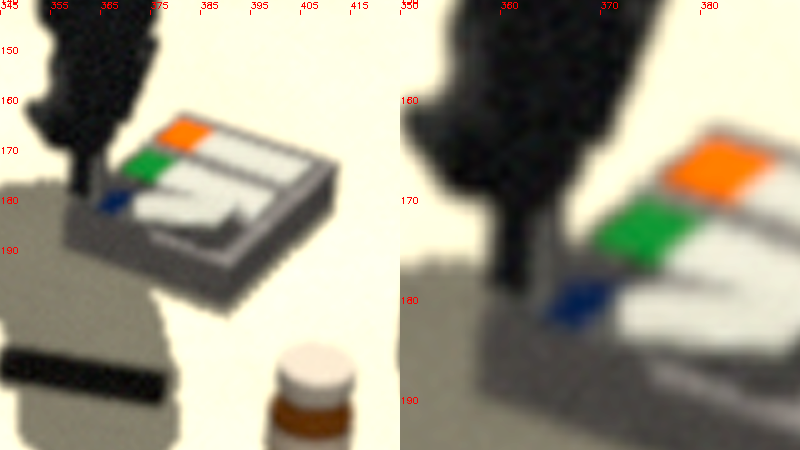

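```bash
cat > tilt.py <<'E'
from fit import *
p=(.5446,.205,-.086)
def faces(a):
    F=[f for f in tray if not(f[1]==12)][:-1];c,s=np.cos(a),np.sin(a)
    def q(x,y,z):
        X,Z=x+18,z-22;return [(-18+X*c-Z*s)/1e3,y/1e3,(22+X*s+Z*c)/1e3]
    F=F+[([q(-48,-62,30),q(48,-62,30),q(48,-30,30),q(-48,-30,30)],20),([q(-48,-62,30),q(-22,-62,30),q(-22,-30,30),q(-48,-30,30)],12)]
    F.insert(-2,([[-.054,-.064,.03],[.0515,-.064,.03],[.0515,-.028,.03],[-.054,-.028,.03]],33))
    return F
def run(s,roi=(366,160,422,205)):
    r=[(round(cost(p,s,faces(a),roi),2),round(a,2)) for a in np.arange(0,.5,.04)];return sorted(r)[:3]
if __name__=="__main__":
    print(run(pickle.load(open("o3.pkl","rb"))["scene"]))
E
python3 tilt.py
```

```text
[(np.float64(34.4), np.float64(0.28)), (np.float64(34.81), np.float64(0.24)), (np.float64(35.04), np.float64(0.32))]
```

step_arm(series=[[[0, 0, 2], [0, 0, 0], 0], [[0, 0, 0], [0, 0, 0], 0], [[0, 0, 1.5], [0, 0, 0], 0], [[0, 0, 0], [0, 0, 0], 0]])

```text
time: 12.18
tool_pos: [0.4887, 0.1632, 0.0061]
tool_rot: [-3.141, -0.0, -0.087]
wrist_force: [0.5, -1.0, 0.9]
gripper_width: 0.004
grip_force: 0.4
```

Run:
```python
from tilt import *
o=grab(("scene",),2);print(run(o["scene"]))
from bench import readout;st=readout.read_state();print(st["wrist_force"],st["tool_pos"])
```

```text
[(np.float64(35.97), np.float64(0.4)), (np.float64(36.25), np.float64(0.44)), (np.float64(36.59), np.float64(0.36))]
[ 0.23605501 -0.35611368  1.25219941] [0.48857455 0.1632     0.00603056]
```

Run:
```python
from plan import *
R0=down(-.086);R=down(-.086,.39)
tz=np.array([.38,0,-.925])
m=np.array([30.8,-46,48.])
f=lambda k:w(TR,*(m+k*tz))
plan((w(TR,-51,-46,90),R0,2),(f(-50),R,4),(f(27),R,3))
print(f(27))
```

```text
t 12.28 pos [0.4886 0.1632 0.006 ] rot [-3.142  0.    -0.087]
2 x [0.6, -0.2, -42.0] [-0.0, 0.0, -0.0]
4 x [15.8, 0.0, 1.2] [0.0, 0.098, 0.0]
3 x [-0.0, -0.0, 25.7] [0.0, 0.0, -0.0]
[0.58155713 0.15564319 0.023025  ]
```

step_arm(series=[[[0, 0, -42], [0, 0, 0], 0], [[0, 0, -42], [0, 0, 0], 46], [[15.9, 0, 1.2], [0, 0.0975, 0], 46], [[15.9, 0, 1.2], [0, 0.0975, 0], 46], [[15.9, 0, 1.2], [0, 0.0975, 0], 46], [[15.9, 0, 1.2], [0, 0.0975, 0], 46], [[0, 0, 25], [0, 0, 0], 46], [[0, 0, 20], [0, 0, 0], 46], [[0, 0, 0], [0, 0, 0], 46], [[0, 0, 0], [0, 0, 0], 46]])

```text
time: 13.52
tool_pos: [0.5688, 0.1563, 0.0536]
tool_rot: [-3.141, -0.39, -0.087]
wrist_force: [-0.8, -0.5, -0.5]
gripper_width: 0.54
grip_force: 0.0
```

Run:
```python
from plan import *
plan((w(TR,41.1,-46,23),down(-.086,.39),1))
```

```text
t 13.53 pos [0.5688 0.1563 0.0536] rot [-3.141 -0.39  -0.087]
1 x [0.2, -0.4, 33.2] [0.0, -0.0, -0.001]
```

step_arm(series=[[[0.2, -0.4, 18], [0, 0, 0], 46], [[0, 0, 9], [0, 0, 0], 46], [[0, 0, 6], [0, 0, 0], 46], [[0, 0, 0], [0, 0, 0], 46], [[0, 0, 0], [0, 0, 0], 46]])

```text
time: 14.15
tool_pos: [0.5816, 0.1558, 0.0232]
tool_rot: [-3.141, -0.391, -0.087]
wrist_force: [-1.0, 0.3, 0.4]
gripper_width: 0.538
grip_force: 0.0
```

step_arm(series=[[[0, 0, 0], [0, 0, 0], 26], [[0, 0, 0], [0, 0, 0], 26], [[0, 0, 0], [0, 0, 0], 26], [[0, 0, 0], [0, 0, 0], 26], [[0, 0, 0], [0, 0, 0], 26]], newtons=30)

```text
time: 14.78
tool_pos: [0.5816, 0.1557, 0.0228]
tool_rot: [-3.141, -0.391, -0.087]
wrist_force: [0.3, 0.2, 3.1]
gripper_width: 0.363
grip_force: 31.9
```

step_arm(series=[[[0, 0, -6], [0, 0, 0], 26], [[0, 0, -12], [0, 0, 0], 26], [[0, 0, -20], [0, 0, 0], 26], [[0, 0, -30], [0, 0, 0], 26], [[0, 0, 0], [0, 0, 0], 26]])

```text
time: 15.4
tool_pos: [0.5559, 0.159, 0.0876]
tool_rot: [-3.138, -0.392, -0.087]
wrist_force: [0.5, 0.4, -1.5]
gripper_width: 0.366
grip_force: 31.7
```

Run:
```python
from plan import *
R=down(.23)
plan((w(RE,37,0,60),R,6),(w(RE,37,0,2),R,2))
```

```text
t 15.4 pos [0.5559 0.159  0.0876] rot [-3.138 -0.392 -0.087]
6 x [4.6, 24.1, 6.0] [0.01, -0.065, -0.052]
2 x [-0.0, -0.0, 29.0] [0.0, -0.0, 0.0]
```

step_arm(series=[[[4.6, 24.1, 6], [0.01, -0.065, -0.052], 26], [[4.6, 24.1, 6], [0.01, -0.065, -0.052], 26], [[4.6, 24.1, 6], [0.01, -0.065, -0.052], 26], [[4.6, 24.1, 6], [0.01, -0.065, -0.052], 26], [[4.6, 24.1, 6], [0.01, -0.065, -0.052], 26], [[4.6, 24.1, 6], [0.01, -0.065, -0.052], 26], [[0, 0, 25], [0, 0, 0], 26], [[0, 0, 15], [0, 0, 0], 26], [[0, 0, 0], [0, 0, 0], 26], [[0, 0, 0], [0, 0, 0], 26]])

```text
time: 16.65
tool_pos: [0.5968, 0.0151, 0.019]
tool_rot: [3.14, 0.002, 0.23]
wrist_force: [0.2, -0.6, -0.4]
gripper_width: 0.365
grip_force: 31.7
```

Run:
```python
from plan import *
R=down(.23)
plan((w(RE,37,0,0),R,1))
from h import *
o=grab(n=3);pickle.dump(o,open("o4.pkl","wb"));t,s=o["top"],o["scene"]
montage([(s,335,150,425,235),(s,320,175,390,235)],"pics/m6.png",400,400)
```

```text
t 16.65 pos [0.5968 0.0151 0.019 ] rot [3.14e+00 2.00e-03 2.30e-01]
1 x [0.5, -1.0, 19.0] [0.001, 0.002, -0.0]
```

View pics/m6.png

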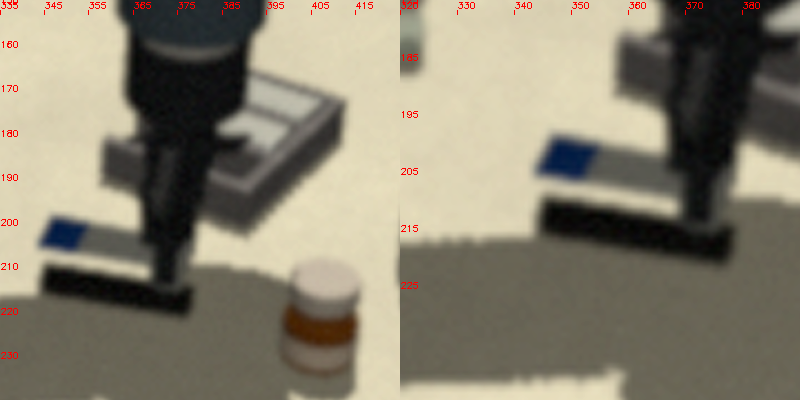

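step_arm(series=[[[0.4, -0.8, 14], [0, 0, 0], 26], [[0, 0, 9], [0, 0, 0], 26], [[0, 0, 0], [0, 0, 0], 26], [[0, 0, 1.5], [0, 0, 0], 26], [[0, 0, 0], [0, 0, 0], 26]])

```text
time: 17.58
tool_pos: [0.5968, 0.0156, -0.0061]
tool_rot: [3.14, 0.003, 0.229]
wrist_force: [1.2, -0.5, -0.2]
gripper_width: 0.362
grip_force: 31.7
```

step_arm(series=[[[0, 0, 1.2], [0, 0, 0], 26], [[0, 0, 0], [0, 0, 0], 26], [[0, 0, 1], [0, 0, 0], 26], [[0, 0, 0], [0, 0, 0], 26]])

```text
time: 18.08
tool_pos: [0.5968, 0.0156, -0.008]
tool_rot: [3.14, 0.003, 0.229]
wrist_force: [-1.4, 0.6, 3.4]
gripper_width: 0.361
grip_force: 32.0
```

step_arm(series=[[[0, 0, 0], [0, 0, 0], 34], [[0, 0, 0], [0, 0, 0], 38], [[0, 0, 0], [0, 0, 0], 46], [[0, 0, 0], [0, 0, 0], 46], [[0, 0, -20], [0, 0, 0], 46], [[0, 0, -40], [0, 0, 0], 46], [[-37, 0, -5], [0, 0, 0], 46], [[-37, 0, 0], [0, 0, 0], 46], [[-37, 0, 0], [0, 0, 0], 46], [[-37, 0, 0], [0, 0, 0], 46]])

```text
time: 19.32
tool_pos: [0.4515, -0.0181, 0.0571]
tool_rot: [3.14, 0.003, 0.229]
wrist_force: [-0.8, -0.8, 0.2]
gripper_width: 0.535
grip_force: 0.0
```

```bash
cat > cp.py <<'E'
from fit import *
def coup(z0):
    return [f for f in rest]+[(P,c) for P,c in box(-.048,.048,-.016,.016,z0,z0+.005,20,21)]+[top(-.048,-.022,-.016,.016,z0+.005,12)]
E
python3 - <<'E'
from plan import *
from cp import *
o=grab(n=3);pickle.dump(o,open("o5.pkl","wb"));t,s=o["top"],o["scene"]
plan(([.5,0,.1],None,1))
p=[.561,.0077,.23];F=coup(.016)[5:]
print(fit(p,[(s,F,(335,195,390,232))]))
print(fit(p,[(t,F,(262,152,300,210))]))
montage([(s,335,150,425,235),(t,240,140,320,220)],"pics/m7.png",400,400)
E
```

```text
t 19.62 pos [ 0.4536 -0.0176  0.0573] rot [3.14e+00 2.00e-03 2.29e-01]
1 x [49.1, -6.6, -42.8] [0.0, -0.0, -0.0]
(array([ 0.56710341, -0.0195209 ,  0.20681662]), np.float64(78.10256739036231))
(array([0.57317792, 0.02959703, 0.05244688]), np.float64(88.16051938346307))
```

View pics/m7.png

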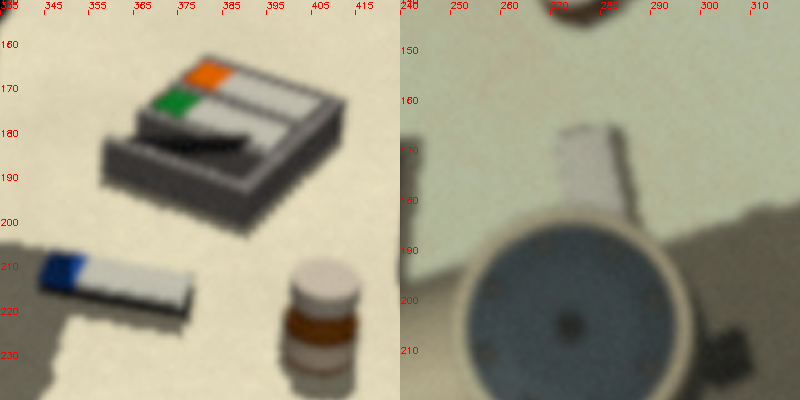

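Run:
```python
from cp import *
s=pickle.load(open("o5.pkl","rb"))["scene"]
P=tf([[-.048,-.016,.021],[.048,-.016,.021],[.048,.016,.021],[-.048,.016,.021],[-.022,-.016,.021],[-.022,.016,.021]],(.5608,.0072,.23))
print(s.proj(P).round(1).tolist())
F=[f for f in coup(.016)[5:]]
for dx in(-.004,-.002,0,.002,.004):
    print(dx,[round(cost([.5608+dx*np.cos(.23)-dy*np.sin(.23),.0072+dx*np.sin(.23)+dy*np.cos(.23),.23],s,F,(338,198,384,219)),1) for dy in(-.004,-.002,0,.002,.004)])
```

```text
[[343.0, 212.1], [375.9, 217.9], [378.2, 211.6], [345.8, 205.9], [351.8, 213.6], [354.5, 207.4]]
-0.004 [np.float64(55.4), np.float64(57.8), np.float64(61.1), np.float64(66.4), np.float64(74.3)]
-0.002 [np.float64(56.4), np.float64(57.6), np.float64(60.5), np.float64(66.8), np.float64(74.4)]
0 [np.float64(57.9), np.float64(58.3), np.float64(63.6), np.float64(69.4), np.float64(75.9)]
0.002 [np.float64(60.1), np.float64(62.5), np.float64(66.7), np.float64(72.8), np.float64(80.2)]
0.004 [np.float64(65.2), np.float64(67.5), np.float64(71.3), np.float64(77.4), np.float64(83.6)]
```

step_arm(series=[[[37, 0, 0], [0, 0, 0], 46], [[36, 0, 0], [0, 0, 0], 46], [[0, 0, 20], [0, 0, 0], 46], [[0, 0, 0], [0, 0, 0], 46], [[0, 0, 0], [0, 0, 0], 46]])

```text
time: 20.25
tool_pos: [0.5241, -0.0014, 0.0371]
tool_rot: [3.14, 0.003, 0.229]
wrist_force: [-0.4, 0.3, -0.2]
gripper_width: 0.538
grip_force: 0.0
```

Run:
```python
from plan import *
plan(([.5248,-.0012,-.008],down(.23),1))
```

```text
t 20.25 pos [ 0.5241 -0.0014  0.0371] rot [3.14e+00 3.00e-03 2.29e-01]
1 x [0.9, -0.1, 45.1] [0.001, 0.003, -0.001]
```

step_arm(series=[[[0.7, 0, 20], [0, 0, 0], 46], [[0, 0, 20], [0, 0, 0], 46], [[0, 0, 5], [0, 0, 0], 46], [[0, 0, 0], [0, 0, 0], 46], [[0, 0, 0], [0, 0, 0], 46], [[0, 0, 0], [0, 0, 0], 26], [[0, 0, 0], [0, 0, 0], 26], [[0, 0, 0], [0, 0, 0], 26], [[0, 0, 0], [0, 0, 0], 26]], newtons=40)

```text
time: 21.38
tool_pos: [0.525, -0.0011, -0.0072]
tool_rot: [3.14, 0.002, 0.229]
wrist_force: [-1.4, 0.8, 6.4]
gripper_width: 0.358
grip_force: 39.6
```

Run:
```python
from plan import *
R=down(-.149)
a=[.525,-.0011,.06]
plan((a,None,2),(w(ST,-115,0,70),R,8),(w(ST,-115,0,31),R,1),(w(ST,-36.7,0,28.5),R,1))
print(w(ST,-36.7,0,28.5))
```

```text
t 21.38 pos [ 0.525  -0.0011 -0.0072] rot [3.14e+00 2.00e-03 2.29e-01]
2 x [-0.0, 0.0, -33.6] [0.0, -0.0, 0.0]
8 x [-11.8, 31.2, -1.2] [0.0, 0.0, 0.047]
1 x [-0.0, 0.0, 39.0] [-0.0, -0.0, 0.0]
1 x [78.3, -0.0, 2.5] [-0.0, -0.0, 0.0]
[ 0.52430664 -0.26655191  0.0285    ]
```

step_arm(series=[[[0, 0, -30], [0, 0, 0], 26], [[0, 0, -37], [0, 0, 0], 26], [[-11.8, 31.2, -1.2], [0, 0, 0.047], 26], [[-11.8, 31.2, -1.2], [0, 0, 0.047], 26], [[-11.8, 31.2, -1.2], [0, 0, 0.047], 26], [[-11.8, 31.2, -1.2], [0, 0, 0.047], 26], [[-11.8, 31.2, -1.2], [0, 0, 0.047], 26], [[-11.8, 31.2, -1.2], [0, 0, 0.047], 26], [[-11.8, 31.2, -1.2], [0, 0, 0.047], 26], [[-11.8, 31.2, -1.2], [0, 0, 0.047], 26], [[0, 0, 20], [0, 0, 0], 26], [[0, 0, 16], [0, 0, 0], 26], [[0, 0, 0], [0, 0, 0], 26], [[0, 0, 0], [0, 0, 0], 26], [[0, 0, 0], [0, 0, 0], 26]])

```text
time: 23.25
tool_pos: [0.4473, -0.2549, 0.0339]
tool_rot: [3.139, 0.001, -0.147]
wrist_force: [-0.7, 0.2, -0.1]
gripper_width: 0.36
grip_force: 39.9
```

Run:
```python
from plan import *
R=down(-.149)
plan((w(ST,-90,0,30),R,1),(w(ST,-36.7,0,28.5),R,1))
from h import *
o=grab(n=3);pickle.dump(o,open("o6.pkl","wb"));s=o["scene"]
montage([(s,270,215,360,300),(o["top"],330,140,420,225)],"pics/m8.png",400,400)
```

```text
t 23.25 pos [ 0.4473 -0.2549  0.0339] rot [ 3.139e+00  1.000e-03 -1.470e-01]
1 x [24.6, 0.1, 3.8] [0.002, 0.001, 0.002]
1 x [53.3, 0.0, 1.5] [-0.0, -0.0, 0.0]
```

View pics/m8.png

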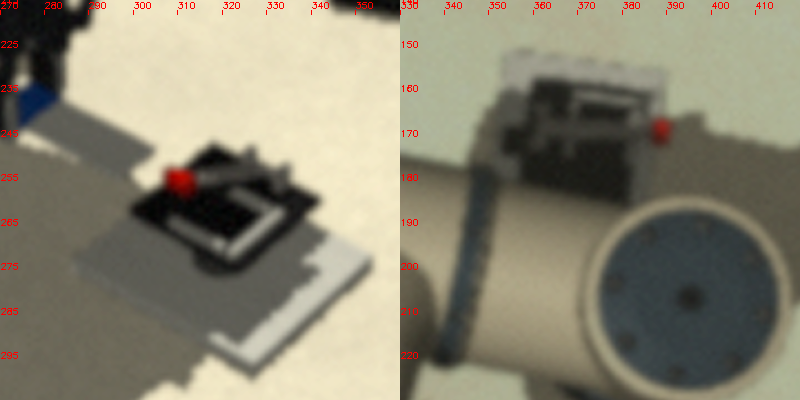

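step_arm(series=[[[0, 0, 5], [0.002, 0.001, 0.002], 26], [[12, 0, 0], [0, 0, 0], 26], [[12, 0, 0], [0, 0, 0], 26], [[6, 0, 0], [0, 0, 0], 26], [[0, 0, 0], [0, 0, 0], 26], [[0, 0, 0], [0, 0, 0], 26]])

```text
time: 24.3
tool_pos: [0.4761, -0.2592, 0.0279]
tool_rot: [3.141, 0.002, -0.149]
wrist_force: [-0.1, -0.0, -0.6]
gripper_width: 0.362
grip_force: 39.9
```

Run:
```python
from plan import *
plan((w(ST,-36.7,0,28.5),down(-.149),1))
```

```text
t 24.3 pos [ 0.4761 -0.2592  0.0279] rot [ 3.141e+00  2.000e-03 -1.490e-01]
1 x [48.8, 0.1, -0.7] [0.0, 0.002, -0.0]
```

step_arm(series=[[[8, 0, 0], [0, 0, 0], 26], [[8, 0, 0], [0, 0, 0], 26], [[6, 0, 0], [0, 0, 0], 26], [[0, 0, 0], [0, 0, 0], 26], [[0, 0, 0], [0, 0, 0], 26]])

```text
time: 24.92
tool_pos: [0.4979, -0.2625, 0.0279]
tool_rot: [3.141, 0.002, -0.149]
wrist_force: [0.5, -0.1, -0.6]
gripper_width: 0.358
grip_force: 39.9
```

step_arm(series=[[[8, 0, 0], [0, 0, 0], 26], [[8, 0, 0], [0, 0, 0], 26], [[6, 0, 0], [0, 0, 0], 26], [[3, 0, 0], [0, 0, 0], 26], [[0, 0, 0], [0, 0, 0], 26], [[0, 0, 0], [0, 0, 0], 26]])

```text
time: 25.68
tool_pos: [0.5226, -0.2662, 0.0279]
tool_rot: [3.141, 0.002, -0.149]
wrist_force: [0.2, 1.5, -0.0]
gripper_width: 0.357
grip_force: 39.9
```

Run:
```python
from plan import *
plan((w(ST,-36.7,0,27),down(-.149),1))
s=readout.read_state();print(s["wrist_force"])
from h import *
o=grab(("scene",),3);pickle.dump(o,open("o7.pkl","wb"));s=o["scene"]
from fit import tf
# blue region pixels
I=s.im[240:275,275:335];b=(I[...,2]-I[...,0])>25;y,x=np.nonzero(b);print("blue",len(x),x.min()+275,x.max()+275,y.min()+240,y.max()+240)
p=(.5606,-.272,-.149)
print(s.proj(tf([[-.048,-.016,.056],[-.048,.016,.056],[-.022,-.016,.056],[-.022,.016,.056],[.048,-.016,.056],[.048,.016,.056],[.05,-.016,.055]],p)).round(1).tolist())
```

```text
t 25.68 pos [ 0.5226 -0.2662  0.0279] rot [ 3.141e+00  2.000e-03 -1.490e-01]
1 x [1.8, 0.1, 0.9] [0.0, 0.002, -0.0]
[ 0.23804912  1.46306495 -0.04734828]
blue 45 297 305 248 256
[[290.8, 253.2], [299.3, 246.7], [298.8, 257.5], [307.2, 250.9], [321.2, 269.7], [329.5, 262.7], [321.9, 270.4]]
```

step_arm(series=[[[1.8, 0, 0], [0, 0, 0], 26], [[0, 0, 0], [0, 0, 0], 26], [[0, 0, 1], [0, 0, 0], 26], [[0, 0, 0], [0, 0, 0], 26], [[0, 0, 0], [0, 0, 0], 26]])

```text
time: 26.45
tool_pos: [0.5245, -0.2665, 0.0269]
tool_rot: [3.141, 0.002, -0.149]
wrist_force: [0.8, -0.4, 0.1]
gripper_width: 0.354
grip_force: 39.9
```

step_arm(series=[[[0, 0, 0.8], [0, 0, 0], 26], [[0, 0, 0], [0, 0, 0], 26], [[0, 0, 0], [0, 0, 0], 26]])

```text
time: 26.82
tool_pos: [0.5245, -0.2666, 0.0265]
tool_rot: [3.141, 0.001, -0.149]
wrist_force: [-2.2, 1.4, 4.8]
gripper_width: 0.361
grip_force: 40.4
```

step_arm(series=[[[0, 0, 0], [0, 0, 0], 34], [[0, 0, 0], [0, 0, 0], 38], [[0, 0, 0], [0, 0, 0], 46], [[0, 0, 0], [0, 0, 0], 46], [[0, 0, -20], [0, 0, 0], 46], [[0, 0, -40], [0, 0, 0], 46], [[0, 0, -60], [0, 0, 0], 46], [[-30, 0, -60], [0, 0, 0], 46], [[-60, 0, 0], [0, 0, 0], 46], [[-60, 0, 0], [0, 0, 0], 46], [[0, 0, 0], [0, 0, 0], 46]])

```text
time: 28.2
tool_pos: [0.3749, -0.2439, 0.2028]
tool_rot: [-3.141, 0.001, -0.15]
wrist_force: [1.7, -1.0, -0.2]
gripper_width: 0.538
grip_force: 0.0
```

```bash
cat > chk.py <<'E'
from fit import *
from knob import cen
from plan import readout
o=grab(n=3);s,t=o["scene"],o["top"];pickle.dump(o,open("o8.pkl","wb"))
p=(.5606,-.272,-.149)
st=readout.read_state();print(st["time"],st["tool_pos"])
for c,roi in((s,(280,235,335,280)),(t,(355,165,395,205))):
    x0,y0,x1,y1=roi;I=c.im[y0:y1,x0:x1];w=np.clip(I[...,2]-I[...,0]-20,0,None);y,x=np.mgrid[y0:y1,x0:x1]
    print("blue",w.sum(),(w*x).sum()/w.sum(),(w*y).sum()/w.sum(), "expect",c.proj(tf([[-.035,0,.055]],p)))
from scipy.optimize import least_squares
for c,roi in((s,(295,235,335,280)),(t,(375,155,400,190))):
    k=cen(c,roi);f=lambda a:c.proj(tf([[.026,.04-.082*np.cos(a[0]),.059+.082*np.sin(a[0])]],p))[0]-k
    r=least_squares(f,[.3]);print("clip",r.x,r.fun,k)
E
python3 chk.py
```

```text
28.5 [ 0.37945871 -0.24466119  0.20202308]
blue 1398.3333333333335 298.93349225268173 252.8777115613826 expect [[299.03197417 252.33811787]]
blue 185.6666666666667 372.67504488330337 190.90664272890484 expect [[372.32861914 190.62802746]]
clip [0.53093487] [0.26968511 0.09217818] [309.58468364 254.5470679 ]
clip [0.51426628] [ 0.07107642 -0.11667577] [388.14023732 169.25242718]
```

Run:
```python
from plan import *
R=down(-1.72)
plan((w(ST,26,-38,200),R,10),(w(ST,26,-38,100),R,2))
```

```text
t 28.5 pos [ 0.3795 -0.2447  0.202 ] rot [ 3.141e+00  2.000e-03 -1.490e-01]
10 x [20.4, -11.9, 0.2] [0.0, 0.0, 0.157]
2 x [0.0, -0.0, 50.0] [0.0, -0.0, 0.0]
```

step_arm(series=[[[20.4, -11.9, 0.2], [0, 0, 0.157], 0], [[20.4, -11.9, 0.2], [0, 0, 0.157], 0], [[20.4, -11.9, 0.2], [0, 0, 0.157], 0], [[20.4, -11.9, 0.2], [0, 0, 0.157], 0], [[20.4, -11.9, 0.2], [0, 0, 0.157], 0], [[20.4, -11.9, 0.2], [0, 0, 0.157], 0], [[20.4, -11.9, 0.2], [0, 0, 0.157], 0], [[20.4, -11.9, 0.2], [0, 0, 0.157], 0], [[20.4, -11.9, 0.2], [0, 0, 0.157], 0], [[20.4, -11.9, 0.2], [0, 0, 0.157], 0], [[0, 0, 50], [0, 0, 0], 0], [[0, 0, 48], [0, 0, 0], 0], [[0, 0, 0], [0, 0, 0], 0], [[0, 0, 0], [0, 0, 0], 0], [[0, 0, 0], [0, 0, 0], 0]])

```text
time: 30.38
tool_pos: [0.5816, -0.3137, 0.1048]
tool_rot: [-3.139, -0.002, -1.719]
wrist_force: [0.3, 0.4, 1.0]
gripper_width: 0.002
grip_force: 0.0
```

Run:
```python
from plan import *
plan((w(ST,26,-38,64),down(-1.72),8))
```

```text
t 30.38 pos [ 0.5816 -0.3137  0.1048] rot [-3.139e+00 -2.000e-03 -1.719e+00]
8 x [-0.0, 0.1, 5.1] [-0.0, -0.0, 0.0]
```

step_arm(series=[[[0, 0, 5], [0, 0, 0], 0], [[0, 0, 5], [0, 0, 0], 0], [[0, 0, 5], [0, 0, 0], 0], [[0, 0, 5], [0, 0, 0], 0], [[0, 0, 5], [0, 0, 0], 0], [[0, 0, 5], [0, 0, 0], 0], [[0, 0, 3], [0, 0, 0], 0], [[0, 0, 3], [0, 0, 0], 0], [[0, 0, 0], [0, 0, 0], 0], [[0, 0, 0], [0, 0, 0], 0]])

```text
time: 31.62
tool_pos: [0.5799, -0.313, 0.066]
tool_rot: [3.14, -0.0, -1.719]
wrist_force: [0.5, -0.1, -0.1]
gripper_width: -0.002
grip_force: 0.0
```

```bash
sed -i 's/-np.maximum(I\[...,1\],I\[...,2\])-30/-np.maximum(I[...,1],I[...,2])-18/' knob.py; python3 chk.py
```

```text
31.925 [ 0.57987517 -0.31305032  0.06599266]
blue 1131.6666666666667 297.5413843888071 253.16848306332844 expect [[299.03197417 252.33811787]]
blue 327.66666666666663 372.7741607324517 190.72939979654123 expect [[372.32861914 190.62802746]]
clip [0.16482892] [-0.95996585 -0.10551153] [308.16977778 266.15466667]knob.py:4: RuntimeWarning: invalid value encountered in divide
  y,x=np.mgrid[y0:y1,x0:x1];return np.array([(w*x).sum(),(w*y).sum()])/w.sum()
Traceback (most recent call last):
  File "chk.py", line 13, in <module>
    r=least_squares(f,[.3]);print("clip",r.x,r.fun,k)
ValueError: Residuals are not finite in the initial point.
```

step_arm(series=[[[0, 0, 1.5], [0, 0, 0], 0], [[0, 0, 0], [0, 0, 0], 0], [[0, 0, 1.5], [0, 0, 0], 0], [[0, 0, 0], [0, 0, 0], 0], [[0, 0, 0], [0, 0, 0], 0]])

```text
time: 32.55
tool_pos: [0.5798, -0.313, 0.0629]
tool_rot: [3.14, -0.0, -1.719]
wrist_force: [-0.2, 0.9, 0.9]
gripper_width: 0.0
grip_force: 0.0
```

step_arm(series=[[[0, 0, 1], [0, 0, 0], 0], [[0, 0, 0], [0, 0, 0], 0], [[0, 0, 1], [0, 0, 0], 0], [[0, 0, 0], [0, 0, 0], 0], [[0, 0, 0], [0, 0, 0], 0]])

```text
time: 33.17
tool_pos: [0.5799, -0.3132, 0.0613]
tool_rot: [3.14, -0.001, -1.719]
wrist_force: [-0.2, 0.3, 3.5]
gripper_width: -0.002
grip_force: 1.4
```

step_arm(series=[[[0, 0, -10], [0, 0, 0], 0], [[0, 0, -50], [0, 0, 0], 0], [[0, 0, -60], [0, 0, 0], 0], [[50, 0, -30], [0, 0, 0], 0], [[60, 0, 0], [0, 0, 0], 0], [[60, 0, 0], [0, 0, 0], 0], [[60, 0, 0], [0, 0, 0], 0], [[0, 0, 0], [0, 0, 0], 0], [[0, 0, 0], [0, 0, 0], 0]])

```text
time: 34.3
tool_pos: [0.5461, -0.5406, 0.2106]
tool_rot: [3.14, 0.0, -1.72]
wrist_force: [-0.4, 0.4, 0.8]
gripper_width: 0.001
grip_force: 0.0
```

```bash
sed -i 's/-18,0,None/-30,0,None/' knob.py; python3 chk.py 2>&1 | grep -v Trace
```

```text
34.6 [ 0.54663994 -0.53951609  0.21213137]
blue 2368.3333333333335 300.25249824067555 252.32667135819847 expect [[299.03197417 252.33811787]]
blue 723.9999999999999 370.44797421731136 188.99033149171274 expect [[372.32861914 190.62802746]]
clip [0.16607755] [0.01701867 0.00188576] [307.19680111 266.01095271]
clip [0.14297002] [0.18066335 0.02797568] [389.73631509 171.17690254]
```

Run:
```python
from fit import *
o=pickle.load(open("o8.pkl","rb"))
p=(.5606,-.272,-.149)
import fit as F
def faces(q):
    base=stage([0,0,0,.14]);n=len(base)-2
    c=tf([[x,y,0] for x in(-.048,-.022,.048) for y in(-.016,.016)],q)
    g=lambda i,j,k,l,cl:([[*c[m][:2],.055] for m in(i,j,k,l)],cl)
    return base[:n]+[g(0,4,5,1,60),g(0,2,3,1,61)]+base[n:]
for nm,roi in(("top",(352,150,392,200)),("scene",(284,240,335,275))):
    c=o[nm]
    f=lambda q:cost(p,c,faces(q),roi)
    sim=np.array([[0,0,0],[.006,0,0],[0,.006,0],[0,0,.08]])
    r=minimize(f,[0,0,0],method="Nelder-Mead",options=dict(initial_simplex=sim,xatol=1e-4));print(nm,r.x.round(4),round(r.fun,2),round(f([0,0,0]),2))
    x0,y0,x1,y1=roi;I=c.im[y0:y1,x0:x1];b=(I[...,2]-I[...,0])
    for y in range(0,y1-y0):
        x=np.nonzero(b[y]>20)[0]
        if len(x):print(y+y0,x0+x.min(),x0+x.max(),len(x),end="; ")
    print()
    print(c.proj(tf([[-.048,-.016,.055],[-.048,.016,.055],[-.022,-.016,.055],[-.022,.016,.055]],p)).round(1).tolist())
```

```text
top [-0.0007 -0.0012  0.0246] 37.19 38.49
186 369 371 3; 187 368 374 7; 188 368 375 8; 189 368 377 10; 190 368 376 9; 191 368 376 9; 192 368 376 9; 193 368 376 8; 194 375 375 1; 
[[377.2, 195.8], [366.3, 194.3], [378.4, 187.0], [367.5, 185.5]]
scene [ 0.0012 -0.0005  0.0461] 71.3 72.75
249 299 303 5; 250 298 305 8; 251 296 306 11; 252 295 306 12; 253 294 304 11; 254 292 303 12; 255 293 302 10; 256 295 300 6; 257 298 299 2; 
[[290.8, 253.5], [299.3, 247.0], [298.8, 257.8], [307.2, 251.2]]
```

```bash
python3 -c "
from bench import ticket;print(ticket.close_job())"
```

```text
the job is handed in; nothing more can be done
None
```

I handed the job in at about 35 s: the blue coupon is on the stage, bare end inwards, and image fits put it within about 1.5 mm of the seat with the clip resting on it at about 0.15 rad; the judge's result was not shown.

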